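# Seat a beech block in a gluing jig

### The arm

A 6-joint arm with a two-finger parallel gripper is mounted at the origin on a cart in front of the work surface, level with it; the furniture and walls round the work are solid. World frame = base frame: x ahead of the robot, y to its left, z up, the work surface at z = 0. Lengths are in m, angles in rad, forces in N, time in s.
With the tool pointing down it reaches from about 0.375 to 0.9 m from the base axis. Payload 3.1 kg.
Tool frame: the origin (TCP) lies midway between the tips of the shut fingers; the grasp point (between the pads) lies 19 mm behind it (grip_depth is the distance from the TCP to the grasp point, in m); y points along the fingers, z is the direction in which the jaws open and shut, and the axes are right-handed (so a half turn about y gives the same grasp; the last joint's range is limited). The gripper opens to 85 mm and grips with 20 to 120 N. Pads are 22 mm wide; open, the fingers measure 114 mm over their backs; the gripper's body (76 mm by 85 mm) begins 54 mm behind the grasp point. The pads swing forward as they close: fully open they stand 13 mm farther back than shut.
Start: joints at [-1.419, 0.527, 1.433, -0, 1.181, -0.178], TCP at [0.203, -0.591, 0.231] pointing down, gripper open.
Joint ranges: [-3.08, 3.08], [-0.75, 2.2], [0.22, 2.44], [-1.43, 4.57], [0, 2.65], [-2.85, 2.85]. Speed limits (rad/s): [2.79, 2.79, 3.14, 3.14, 3.14, 3.14].

### API

Orientations are given as a unit quaternion [x, y, z, w].
In Python, from station import sense, snapshot, camera_model, sign_off, grip_depth gives the robot as it stands.
- The arm moves only by the tool play_rows, never from a script. Its argument "deltas" is a list of rows, each a list of 6 numbers: the shift along the tool's x, y, z in m, then the turn, a rotation vector about the tool's x, y, z in rad. A call has 1 to 12 rows; each row is the pose to reach, as a shift and turn from the pose commanded when the call began, along the tool's axes at that moment; what a row does not reach only later rows make up. A row lasts 1/10 s, in which the tool goes at most 50 mm and 8.59 degrees, less where a joint would pass 70% of its speed; a pose out of reach is approached as far as the arm can. A call with a gripper value outside its range is refused whole. "gripper" is the finger opening in m, from 0 to 0.0854, set as the call begins (left out, the last holds). The fingers move at their own pace and stop on an object; "force" is the grip in N (left out, the last holds). Time passes only in rows, so rows that repeat a pose let the fingers close. It gives the time, the measured TCP pose, the force and the opening at its end, in the units of the state.
- sense(): the state, without advancing time (a new reading comes with each control period).
- snapshot(name): name is "side" or "top"; returns the picture (384x512x3 uint8, red, green, blue); there is no depth.
- camera_model(name): a dict with "fx", "fy", "cx", "cy" (pixels), "distortion" ([k1, k2, p1, p2, k3] as OpenCV has them; the pictures are not rectified), "camera_from_world" (4x4, takes a point from world to camera coordinates). Camera axes: x right, y up, looking along -z (the intrinsics and any distortion apply to the point x, -y, -z); pixel columns grow to the right and rows downward; lengths in m; the calibration is good to about 2 mm. A picture is of the moment at which its call begins. camera_model takes no time and is no camera call.
- sign_off(): hands the job in, once; it reports no verdict.
The state is a dict: "t": time; "q": joint angles; "qd": joint speeds; "tau": joint torques, N m; "tcp_pos": TCP position; "tool_rot": TCP orientation; "force": force on the tool from outside, world axes, zero at the start; "ft_torque": the same for the moment, N m; "finger_gap": opening from 0.0 (shut) to 1.0 (fully open).
Only numpy, scipy, OpenCV 4.12 (cv2) and the standard library are available. Lean on these libraries where they do the work, as an engineer would, in place of code of your own. Each camera call takes 0.05 s, during which the arm holds its last target.

### The job

Get the beech block ready for gluing: push it along the bench into the corner of the wooden jig, lying flat with its long side flush against the long fence and one end against the fixed end stop, and push the aluminium sliding stop along the fence until it closes up against the block's other end. Only push with the fingertips or the outside of the fingers: gently, without pinching or lifting the block. Leave the other things round the jig where they are, and back away when done.

Things in the scene. Friction and masses are not known exactly. Their poses are not given: they have to be found in the camera images.
- jig: L-shaped wooden gluing jig fixed to the bench, z up; it may stand turned. Origin: on the bench top at the inner corner of fence and end stop. Long fence: working face in the plane x = 0, facing -x; 22 mm thick behind it, 30 mm high, y from +22 to -323 mm. The block belongs in the corner at x < 0, y < 0; seated, its centre is at x = -13, y = -35 mm
- sliding_stop (a joint): slide of the aluminium sliding stop along the fence, m: 0 farthest from the end stop, growing along the jig's +y towards it (limit 0.190). Its clamping face is at jig y = -0.230 + joint value, so it touches the 70 mm block seated against the end stop at 0.160. Stays where left; 2 to 3 N moves it
- stop_face (a point): centre of the clamping face of the sliding stop's arm (faces the end stop, jig +y), 35 mm out from the fence, 16 mm above the bench; axes as the jig's. The arm is a bar square to the fence, jig x = -1 to -69 mm, 16 mm thick in y (push on its back, 16 mm behind this point), 2 to 31 mm above the bench. Its saddle over the fence is 40 mm high, reaching 44 mm back and jig x = -13 to +28 mm
- end_face (a point): centre of the fixed end stop's working face (in the jig plane y = 0, facing -y), 35 mm out from the fence, 15 mm above the bench; axes as the jig's. The end stop is a wooden bar 22 mm thick (y 0 to +22 mm), 30 mm high, jig x = 0 to -70 mm
- block_center (a point): centre of the plain beech wood block, 26 x 70 x 22 mm (x, y, z; long side along its y), loose, about 40 g; it lies flat on the bench, so this point is 11 mm above the bench. At the start it lies askew in front of the fence, between the sliding stop and the end stop
- jar: small round jar with white lid, 50 mm wide, 60 mm high, loose bystander; origin at the centre of its underside
- tape_roll: roll of cream tape lying flat, 87 mm across, 19 mm high, loose bystander; origin at the centre of its underside
- tin: small closed tin, 42 x 60 x 34 mm, loose bystander; origin at the centre of its underside
- pebble: smooth pebble, 38 x 52 x 27 mm, loose bystander; origin at the centre of its underside
- marker_pen: marker pen lying along its y axis, 18 mm thick, 138 mm long, loose bystander; origin at the centre of its underside
- beech_block: the same beech block; origin at the centre of its underside
There are look-alikes about, which are no part of the job. What is shaped like the beech_block but green is not meant.

How it is judged:
By the outcome, as a careful person would: the job done as asked, in the order asked, and still so for the second after the job is handed in, with the robot touching nothing.
It also fails if it takes over 45 s, if anything falls off the work surface, if the arm or the gripper's body presses on something with over 40 N, if the wrist force passes 120 N, or if a joint passes its speed limit or range.

## Working session

There is one attempt and no reset: what is moved stays moved. The work goes in short steps, Python scripts to look and compute and a tool call to move; the robot and the scene stay as the last step left them, time stands still between calls to the robot, and variables do not carry over. Pictures are saved under pics/ and viewed, and the job is handed in when it is done.

Besides the shell and the picture viewer there is one more tool, called after "Emit:" as name([rows], argument=value, ...), one row to a line, values as JSON. play_rows: Moves the arm, as the interface text tells. Its arguments: {"type":"object","properties":{"deltas":{"type":"array"},"gripper":{"type":"number"},"force":{"type":"number"}},"required":["deltas"]}

```bash
ls; mkdir -p pics
python3 - <<'E'
from station import *
import cv2
s=sense();print(s)
for n in("side","top"):
    cv2.imwrite(f"pics/{n}0.png",snapshot(n)[:,:,::-1]); print(camera_model(n))
print(grip_depth)
E
```

```text
pics
{'t': 0.0, 'q': array([-1.41849353e+00,  5.28473857e-01,  1.43390848e+00,  1.64912998e-05,
        1.18137863e+00, -1.78477560e-01]), 'qd': array([ 0.00101134,  0.00061916,  0.00040903,  0.00061063, -0.0005338 ,
       -0.0005878 ]), 'tau': array([ 4.74012450e-04, -4.42347050e+01, -1.78026241e+01,  8.16370800e-06,
        8.46911338e-03, -3.55904405e-06]), 'tcp_pos': array([ 0.20292383, -0.59038668,  0.23032692]), 'tool_rot': array([-0.1163984 ,  0.69822417, -0.69669122,  0.11642924]), 'force': array([0.25968524, 0.08084201, 1.35952191]), 'ft_torque': array([-0.04127497,  0.04937808, -0.02731555]), 'finger_gap': 1.0024709649059507}
{'fx': 404.2431642283015, 'fy': 404.2431642283015, 'cx': 250.9685036020825, 'cy': 195.00539153878174, 'distortion': array([-0.08374777,  0.        ,  0.        ,  0.        ,  0.        ]), 'camera_from_world': array([[-0.99681985, -0.07949579, -0.00553237,  0.58878465],
       [ 0.04159062, -0.57822212,  0.81481863, -0.06976202],
       [-0.06797359,  0.81199729,  0.57968956, -0.86946515],
       [ 0.        ,  0.        ,  0.        ,  1.        ]])}
{'fx': 438.2463727944456, 'fy': 438.2463727944456, 'cx': 257.47093728746813, 'cy': 191.3564143356798, 'distortion': array([0.02518841, 0.        , 0.        , 0.        , 0.        ]), 'camera_from_world': array([[ 0.02978963, -0.9995053 ,  0.01008604,  0.00276991],
       [ 0.98566094,  0.03105067,  0.16585644, -0.61761431],
       [-0.16608757,  0.00500061,  0.98609833, -0.82464769],
       [ 0.        ,  0.        ,  0.        ,  1.        ]])}
0.0187
```

View pics/side0.png

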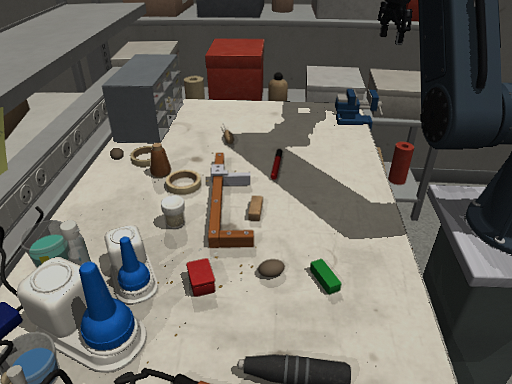

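View pics/top0.png

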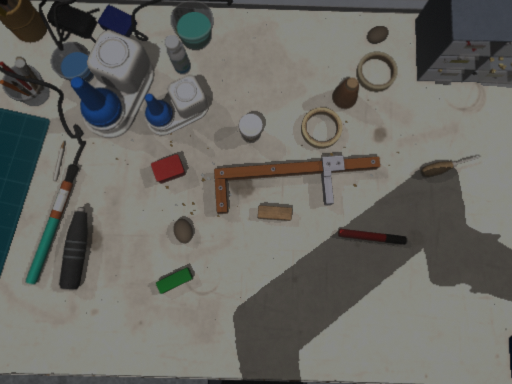

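```bash
cat > h.py <<'E'
import numpy as np,cv2
from station import *
def K(m): return np.array([[m['fx'],0,m['cx']],[0,m['fy'],m['cy']],[0,0,1.]])
def pix2w(n,uv,z):
    m=camera_model(n); p=cv2.undistortPoints(np.array(uv,float).reshape(-1,1,2),K(m),m['distortion']).reshape(-1,2)
    T=m['camera_from_world'];R=T[:3,:3];c=-R.T@T[:3,3]
    d=np.c_[p[:,0],-p[:,1],-np.ones(len(p))]@R
    return c+d*((z-c[2])/d[:,2])[:,None]
def w2pix(n,X):
    m=camera_model(n);T=m['camera_from_world'];P=np.atleast_2d(X)@T[:3,:3].T+T[:3,3]
    P=P*[1,-1,-1]
    return cv2.projectPoints(P,np.zeros(3),np.zeros(3),K(m),m['distortion'])[0].reshape(-1,2)
E
python3 - <<'E'
import cv2
a=cv2.imread('pics/top0.png')[140:240,200:400]
cv2.imwrite('pics/top0z.png',cv2.resize(a,None,fx=4,fy=4,interpolation=cv2.INTER_CUBIC))
a=cv2.imread('pics/side0.png')[140:260,150:300]
cv2.imwrite('pics/side0z.png',cv2.resize(a,None,fx=4,fy=4,interpolation=cv2.INTER_CUBIC))
E
```

```text
(no output)
```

View pics/top0z.png

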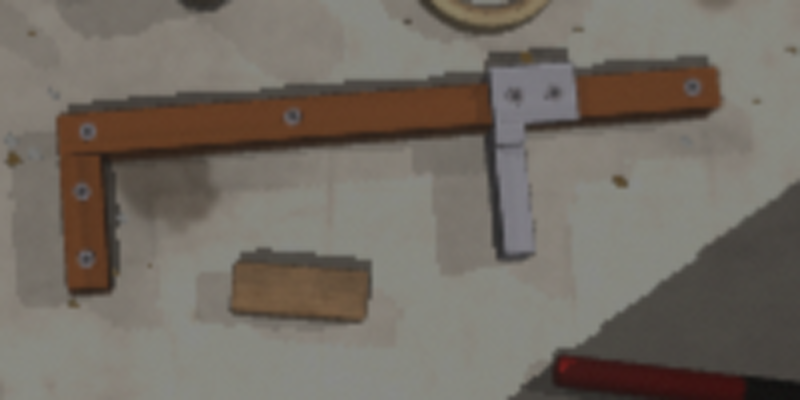

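View pics/side0z.png

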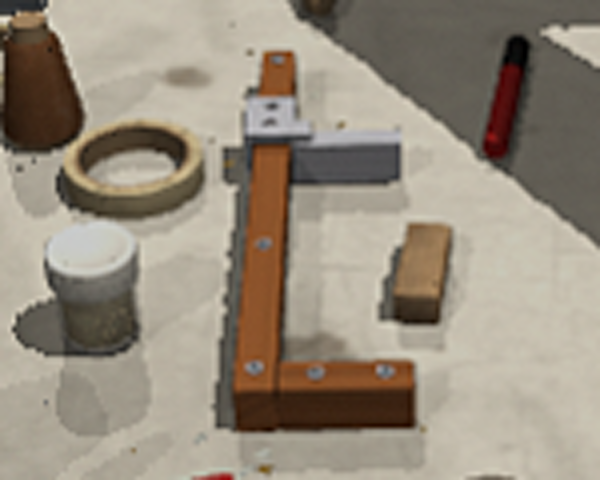

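```bash
cat > fit0.py <<'E'
from h import *
from scipy.optimize import least_squares
def real(n,z):
    z=np.array(z,float); o={'top':(200,140),'side':(150,140)}[n]
    return (z+.5)/4-.5+np.array(o)
def fit(L,H,obs,x0,pose=None):
    def f(p):
        c,s=np.cos(p[2]),np.sin(p[2]); r=[]
        for n,z in obs.items():
            l=np.array([a[:3] for a in z])
            X=np.c_[p[0]+c*l[:,0]-s*l[:,1],p[1]+s*l[:,0]+c*l[:,1],l[:,2]]
            r.append((w2pix(n,X)-real(n,[a[3:] for a in z])))
        return np.vstack(r).ravel()
    o=least_squares(f,x0,loss='soft_l1'); return o.x,np.round(f(o.x).reshape(-1,2),1)
h=.03
J={'top':[(.022,.022,h,58,116),(.022,-.323,h,718,67),(0,-.323,h,718,108),(-.07,.022,h,68,292),(-.07,0,h,110,289),(0,0,h,102,154)],
'side':[(.022,.022,h,235,388),(-.07,.022,h,414,390),(-.07,0,h,412,362),(0,0,h,282,362),(.022,-.323,h,262,53),(0,-.323,h,294,53)]}
print(*fit(0,0,J,[.7,.05,0]))
h=.022;a=.013;b=.035
B={'top':[(a,b,h,234,262),(a,-b,h,371,264),(-a,-b,h,364,321),(-a,b,h,230,313)],
'side':[(a,b,h,394,296),(-a,b,h,438,298),(-a,-b,h,452,226),(a,-b,h,408,224)]}
print(*fit(0,0,B,[.6,0,0]))
# stop arm top z .031 end corners x=-69: y=0 (face), -16
print(pix2w('top',real('top',[(499,258),(534,255),(495,143),(524,143)]),.031))
E
python3 fit0.py
```

```text
[0.64701915 0.09027814 0.10799513] [[-1.  -0.5]
 [-0.3 -0.6]
 [ 1.  -0.5]
 [-0.7 -0.3]
 [-0.4 -0.4]
 [-0.6 -0.3]
 [ 0.   0.4]
 [ 1.4 -1.1]
 [ 1.5 -1.2]
 [-0.3 -0.5]
 [ 0.6 -1. ]
 [ 0.8 -1.2]]
[ 0.58076053 -0.01389111 -0.0256906 ] [[-0.7 -0.6]
 [-1.   0.9]
 [ 0.3 -0.8]
 [-0.4 -0.7]
 [ 0.2 -0.7]
 [ 1.1 -0.4]
 [ 0.2 -1. ]
 [ 0.  -1.2]]
[[ 0.59861052 -0.11555209  0.031     ]
 [ 0.60071564 -0.1333894   0.031     ]
 [ 0.65837468 -0.11322245  0.031     ]
 [ 0.65884674 -0.12816739  0.031     ]]
```

```bash
cat >> h.py <<'E'
from scipy.spatial.transform import Rotation as Ro
JP=np.array([.647,.0903]);JY=.108
def jw(x,y,z=0): c,s=np.cos(JY),np.sin(JY); return np.array([JP[0]+c*x-s*y,JP[1]+s*x+c*y,z])
def wj(p): d=np.array(p[:2])-JP;c,s=np.cos(JY),np.sin(JY); return np.array([c*d[0]+s*d[1],-s*d[0]+c*d[1]])
def plan(x,y,z,R=None):
    s=sense();R0=Ro.from_quat(s['tool_rot']); d=R0.inv().apply(jw(x,y,z)-s['tcp_pos'])
    rv=None
    if R is not None: rv=(R0.inv()*R).as_rotvec()
    return d,rv
# tool: y down, z along sg*jig y
def RT(sg):
    jy=np.array([-np.sin(JY),np.cos(JY),0])*sg; yd=np.array([0,0,-1.]); return Ro.from_matrix(np.c_[np.cross(yd,jy),yd,jy])
def st():
    s=sense(); print('t',round(s['t'],2),'jig',np.round(wj(s['tcp_pos'])*1e3,1),'z',round(s['tcp_pos'][2]*1e3,1),'F',np.round(s['force'],1),'gap',round(s['finger_gap'],2),'q',np.round(s['q'],2))
E
python3 - <<'E'
from h import *
st();print(np.round(Ro.from_quat(sense()['tool_rot']).as_matrix(),3))
for g in(1,-1):print([np.round(v,3) for v in plan(-.12,-.094,.12,RT(g))])
print(jw(-.12,-.094))
E
```

```text
t 0.1 jig [-514.9 -628.9] z 230.4 F [ 0.4  1.  -1.2] gap 1.0 q [-1.42  0.53  1.43 -0.    1.18 -0.18]
[[-0.946 -0.     0.325]
 [-0.325  0.002 -0.946]
 [-0.    -1.    -0.002]]
[array([-0.503,  0.111, -0.434]), array([-0.   , -2.919, -0.003])]
[array([-0.503,  0.111, -0.434]), array([ 0.002,  0.223, -0.   ])]
[ 0.53783144 -0.01608715  0.        ]
```

Emit:
play_rows([
  [-0.01,0,-0.009,0,0.005,0],
  [-0.03,0.0,-0.026,0,0.013,0],
  [-0.06,0,-0.052,0,0.027,0],
  [-0.095,0,-0.082,0,0.042,0],
  [-0.13,0,-0.112,0,0.058,0],
  [-0.165,0,-0.142,0,0.073,0],
  [-0.2,0,-0.173,0,0.09,0],
  [-0.235,0.0,-0.203,0,0.104,0],
  [-0.27,0.01,-0.233,0,0.12,0],
  [-0.305,0.02,-0.263,0,0.135,0],
  [-0.34,0.03,-0.293,0,0.151,0],
  [-0.37,0.04,-0.32,0,0.164,0],
], gripper=0.03, force=20)

```text
t: 1.3
tcp_pos: [0.4493, -0.1652, 0.1911]
tool_rot: [-0.059, 0.705, -0.704, 0.059]
force: [0.2, 0.5, -0.3]
finger_gap: 0.348
```

Run:
```python
from h import *
st()
print([np.round(v,4) for v in plan(-.13,-.096,.10,RT(-1))])
```

```text
t 1.3 jig [-224.1 -232.7] z 191.1 F [ 0.2  0.5 -0.3] gap 0.35 q [-0.59  0.39  1.83  0.    0.91  0.82]
[array([-0.102 ,  0.0911, -0.1309]), array([ 0.0006,  0.0588, -0.    ])]
```

Emit:
play_rows([
  [-0.025,0.022,-0.032,0,0.015,0],
  [-0.05,0.044,-0.064,0,0.03,0],
  [-0.072,0.066,-0.092,0,0.045,0],
  [-0.086,0.08,-0.11,0,0.056,0],
  [-0.094,0.088,-0.12,0,0.059,0],
  [-0.098,0.09,-0.125,0,0.059,0],
  [-0.098,0.09,-0.125,0,0.059,0],
  [-0.098,0.09,-0.125,0,0.059,0],
])

```text
t: 2.1
tcp_pos: [0.525, -0.0295, 0.102]
tool_rot: [0.038, -0.706, 0.706, -0.038]
force: [0.3, -0.7, -0.0]
finger_gap: 0.347
```

Run:
```python
from h import *
st()
print([np.round(v,4) for v in plan(-.12,-.096,.006,RT(-1))])
for n,(a,b,c,d) in {'top':(100,320,120,460),'side':(60,280,120,360)}.items():
    cv2.imwrite(f'pics/{n}1.png',cv2.resize(snapshot(n)[a:b,c:d,::-1],None,fx=2.3,fy=2.3,interpolation=cv2.INTER_CUBIC))
```

```text
t 2.1 jig [-134.2 -106. ] z 102.0 F [ 0.3 -0.7 -0. ] gap 0.35 q [-0.27  0.59  1.79 -0.    0.75  1.2 ]
[array([-0.0141,  0.096 , -0.01  ]), array([-0.0006, -0.0009, -0.0009])]
```

View pics/top1.png

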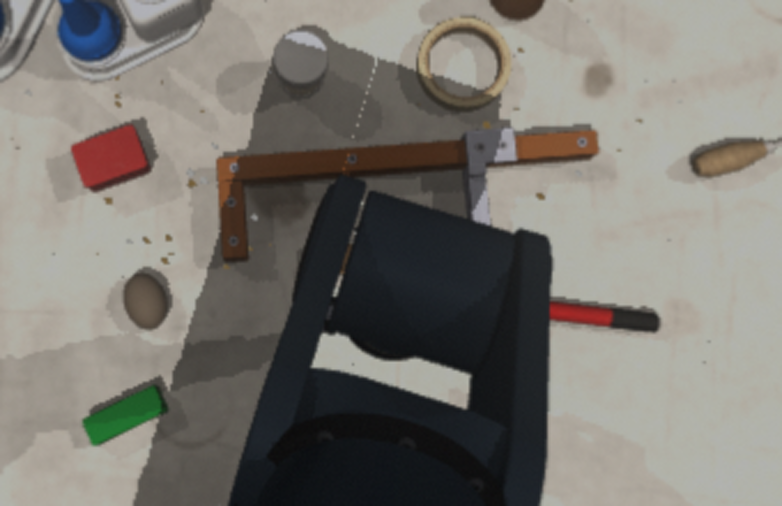

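View pics/side1.png

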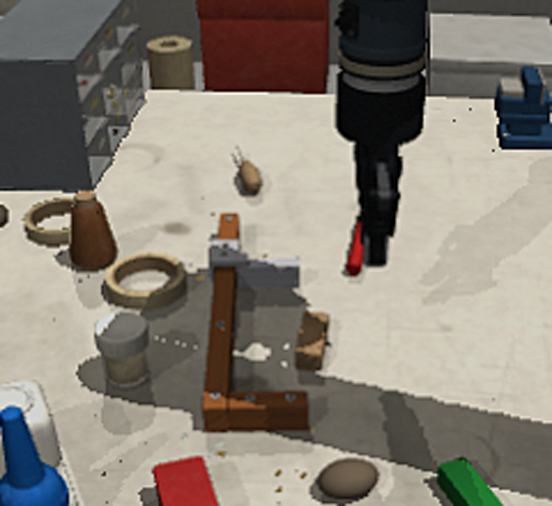

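Run:
```python
from h import *
for p in pix2w('top',[(338,232),(339,238),(406,240)],.009): print(np.round(wj(p)*1e3))
```

```text
[-128. -225.]
[-140. -226.]
[-155. -363.]
```

Emit:
play_rows([
  [-0.006,0.015,-0.005,0,0,0],
  [-0.012,0.04,-0.009,0,0,0],
  [-0.012,0.065,-0.009,0,0,0],
  [-0.012,0.083,-0.009,0,0,0],
  [-0.012,0.092,-0.009,0,0,0],
  [-0.012,0.095,-0.009,0,0,0],
  [-0.012,0.095,-0.009,0,0,0],
])

```text
t: 2.9
tcp_pos: [0.5361, -0.019, 0.0066]
tool_rot: [0.038, -0.706, 0.706, -0.038]
force: [0.2, 0.2, 0.4]
finger_gap: 0.351
```

Run:
```python
from h import *
st()
for n,(a,b,c,d) in {'side':(100,280,140,360)}.items():
    cv2.imwrite(f'pics/{n}2.png',cv2.resize(snapshot(n)[a:b,c:d,::-1],None,fx=3.3,fy=3.3,interpolation=cv2.INTER_CUBIC))
```

```text
t 2.9 jig [-122.1  -96.7] z 6.6 F [0.2 0.2 0.4] gap 0.35 q [-0.24  0.77  1.8  -0.    0.57  1.22]
```

View pics/side2.png

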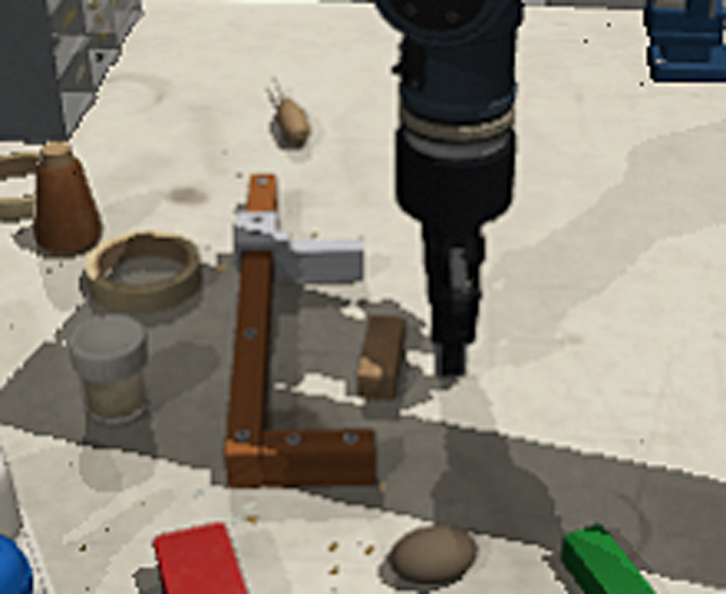

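Emit:
play_rows([
  [-0.008,0,0,0,0,0],
  [-0.015,0,0,0,0,0],
  [-0.022,0,0,0,0,0],
  [-0.029,0,0,0,0,0],
  [-0.036,0,0,0,0,0],
  [-0.043,0,0,0,0,0],
  [-0.05,0,0,0,0,0],
  [-0.057,0,0,0,0,0],
  [-0.064,0,0,0,0,0],
  [-0.071,0,0,0,0,0],
  [-0.076,0,0,0,0,0],
  [-0.078,0,0,0,0,0],
])

```text
t: 4.15
tcp_pos: [0.6143, -0.0101, 0.0063]
tool_rot: [0.038, -0.706, 0.706, -0.038]
force: [-0.0, -1.7, 0.6]
finger_gap: 0.356
```

Run:
```python
from h import *
st()
for n,(a,b,c,d) in {'side':(140,260,180,300)}.items():
    cv2.imwrite(f'pics/{n}3.png',cv2.resize(snapshot(n)[a:b,c:d,::-1],None,fx=5,fy=5,interpolation=cv2.INTER_CUBIC))
```

```text
t 4.15 jig [-43.4 -96.3] z 6.3 F [-0.  -1.7  0.6] gap 0.36 q [-0.2   0.83  1.6  -0.    0.72  1.26]
```

View pics/side3.png

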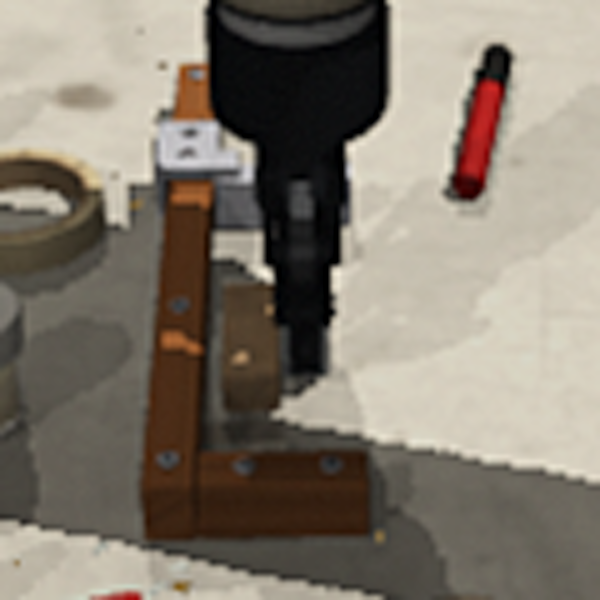

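Emit:
play_rows([
  [-0.001,0,0,0,0,0],
  [-0.002,0,0,0,0,0],
  [-0.003,0,0,0,0,0],
  [-0.004,0,0,0,0,0],
  [-0.005,0,0,0,0,0],
])

```text
t: 4.7
tcp_pos: [0.6184, -0.0096, 0.0063]
tool_rot: [-0.038, 0.706, -0.706, 0.038]
force: [-1.1, 0.2, 0.2]
finger_gap: 0.346
```

Run:
```python
from h import *
st()
for n,(a,b,c,d) in {'side':(140,260,180,300)}.items():
    cv2.imwrite(f'pics/{n}4.png',cv2.resize(snapshot(n)[a:b,c:d,::-1],None,fx=5,fy=5,interpolation=cv2.INTER_CUBIC))
```

```text
t 4.7 jig [-39.2 -96.2] z 6.3 F [-1.1  0.2  0.2] gap 0.35 q [-0.2   0.83  1.59  0.    0.73  1.27]
```

View pics/side4.png

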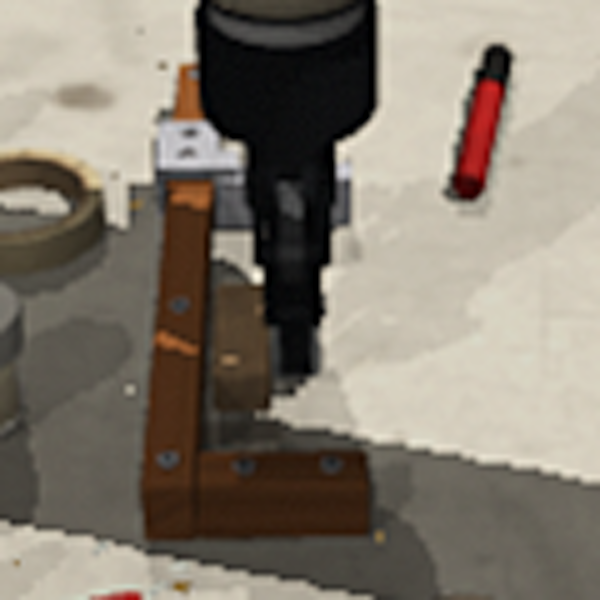

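Emit:
play_rows([
  [-0.001,0,0,0,0,0],
  [-0.002,0,0,0,0,0],
  [-0.003,0,0,0,0,0],
  [-0.003,0,0,0,0,0],
])

```text
t: 5.15
tcp_pos: [0.6217, -0.0092, 0.0064]
tool_rot: [0.038, -0.706, 0.706, -0.038]
force: [0.3, 0.5, -0.0]
finger_gap: 0.349
```

Run:
```python
from h import *
st()
for n,(a,b,c,d) in {'side':(140,260,180,300)}.items():
    cv2.imwrite(f'pics/{n}5.png',cv2.resize(snapshot(n)[a:b,c:d,::-1],None,fx=5,fy=5,interpolation=cv2.INTER_CUBIC))
```

```text
t 5.15 jig [-35.9 -96.2] z 6.4 F [ 0.3  0.5 -0. ] gap 0.35 q [-0.19  0.83  1.58  0.    0.73  1.27]
```

View pics/side5.png

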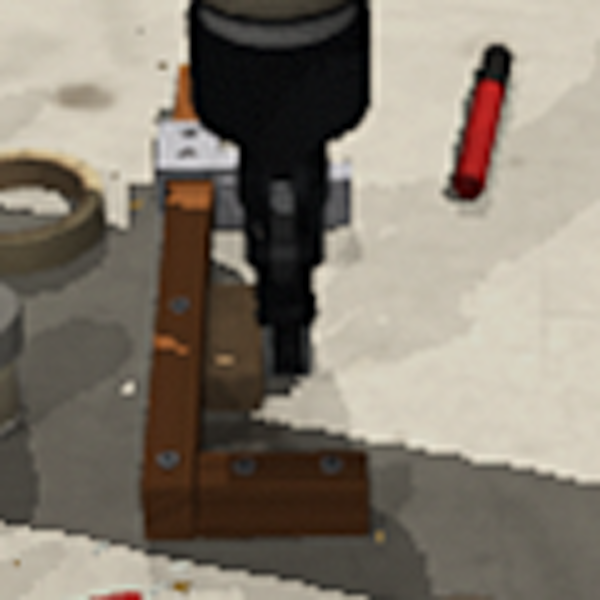

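Emit:
play_rows([
  [-0.0007,0,0,0,0,0],
  [-0.0014,0,0,0,0,0],
  [-0.002,0,0,0,0,0],
])

```text
t: 5.5
tcp_pos: [0.6219, -0.0091, 0.0063]
tool_rot: [-0.039, 0.706, -0.706, 0.037]
force: [-4.4, -1.5, 4.0]
finger_gap: 0.353
```

Run:
```python
from h import *
st()
```

```text
t 5.5 jig [-35.6 -96.1] z 6.3 F [-4.4 -1.5  4. ] gap 0.35 q [-0.19  0.83  1.57 -0.    0.74  1.27]
```

```bash
sed -i 's/^JP=.*/JP=np.array([.6484,.0904]);JY=.108/' h.py
```

Emit:
play_rows([
  [0.004,0,0,0,0,0],
  [0.014,0,0,0,0,0],
  [0.022,0,0,0,0,0],
  [0.026,0,0.003,0,0,0],
  [0.026,0,0.015,0,0,0],
  [0.026,0,0.035,0,0,0],
  [0.026,0,0.053,0,0,0],
  [0.026,0,0.065,0,0,0],
  [0.026,0,0.069,0,0,0],
  [0.026,0,0.069,0,0,0],
  [0.026,0,0.069,0,0,0],
], gripper=0)

```text
t: 6.6
tcp_pos: [0.6046, -0.0801, 0.0062]
tool_rot: [-0.038, 0.706, -0.706, 0.038]
force: [-0.5, 0.2, 0.5]
finger_gap: 0.003
```

Run:
```python
from h import *
st()
print([np.round(v,4) for v in plan(-.016,-.165,.006,RT(-1))])
for n,(a,b,c,d) in {'side':(140,260,180,300)}.items():
    cv2.imwrite(f'pics/{n}6.png',cv2.resize(snapshot(n)[a:b,c:d,::-1],None,fx=5,fy=5,interpolation=cv2.INTER_CUBIC))
```

```text
t 6.6 jig [ -61.9 -164.7] z 6.2 F [-0.5  0.2  0.5] gap 0.0 q [-0.31  0.82  1.61  0.    0.71  1.15]
[array([-0.0459,  0.0002,  0.0002]), array([ 0.0005, -0.0003,  0.0005])]
```

View pics/side6.png

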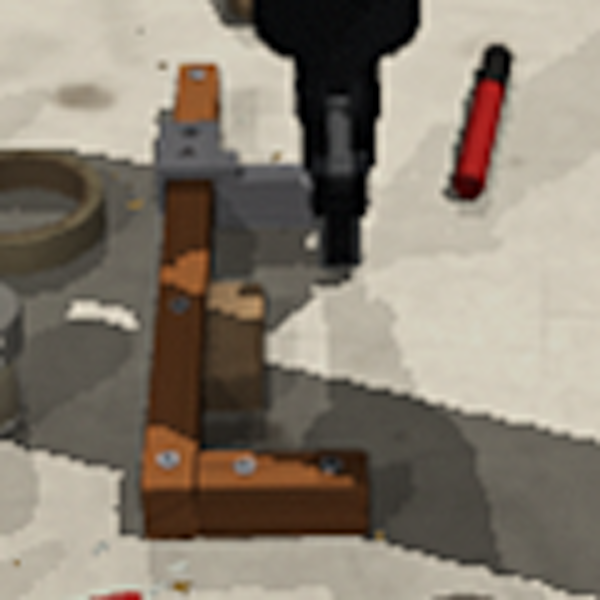

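Emit:
play_rows([
  [-0.008,0,0,0,0,0],
  [-0.02,0,0,0,0,0],
  [-0.033,0,0,0,0,0],
  [-0.042,0,0,0,0,0],
  [-0.045,0,0,0,0,0],
  [-0.045,0,-0.002,0,0,0],
  [-0.045,0,-0.008,0,0,0],
  [-0.045,0,-0.014,0,0,0],
  [-0.045,0,-0.02,0,0,0],
  [-0.045,0,-0.026,0,0,0],
  [-0.045,0,-0.032,0,0,0],
  [-0.045,0,-0.036,0,0,0],
])

```text
t: 7.85
tcp_pos: [0.6454, -0.0392, 0.0063]
tool_rot: [0.039, -0.706, 0.706, -0.038]
force: [-0.4, -0.7, -0.5]
finger_gap: -0.003
```

Run:
```python
from h import *
st()
for n,(a,b,c,d) in {'side':(140,260,180,300)}.items():
    cv2.imwrite(f'pics/{n}7.png',cv2.resize(snapshot(n)[a:b,c:d,::-1],None,fx=5,fy=5,interpolation=cv2.INTER_CUBIC))
```

```text
t 7.85 jig [ -16.9 -128.5] z 6.3 F [-0.4 -0.7 -0.5] gap -0.0 q [-0.23  0.85  1.51 -0.    0.78  1.23]
```

View pics/side7.png

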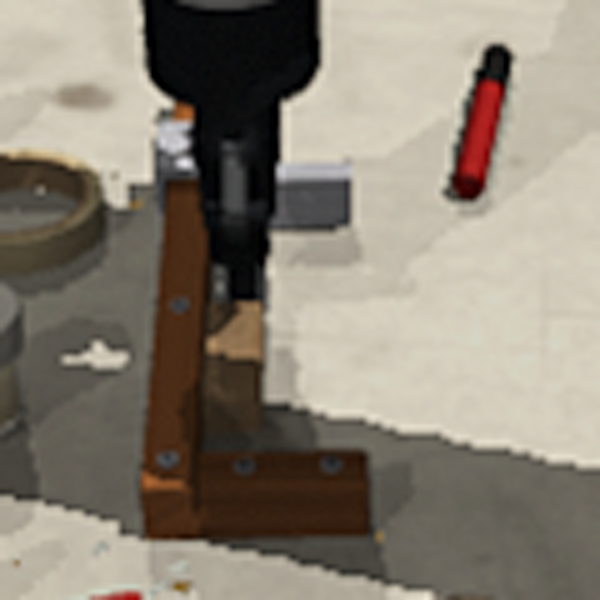

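Emit:
play_rows([
  [0,0,-0.004,0,0,0],
  [0,0,-0.009,0,0,0],
  [0,0,-0.014,0,0,0],
  [0,0,-0.019,0,0,0],
  [0,0,-0.024,0,0,0],
  [0,0,-0.028,0,0,0],
  [0,0,-0.031,0,0,0],
  [0,0,-0.033,0,0,0],
  [0,0,-0.034,0,0,0],
])

```text
t: 8.8
tcp_pos: [0.6422, -0.0058, 0.0063]
tool_rot: [0.038, -0.706, 0.706, -0.038]
force: [0.0, -0.8, -0.6]
finger_gap: 0.0
```

Run:
```python
from h import *
st()
for n,(a,b,c,d) in {'side':(140,260,180,300)}.items():
    cv2.imwrite(f'pics/{n}8.png',cv2.resize(snapshot(n)[a:b,c:d,::-1],None,fx=5,fy=5,interpolation=cv2.INTER_CUBIC))
```

```text
t 8.8 jig [-16.6 -94.9] z 6.3 F [ 0.  -0.8 -0.6] gap 0.0 q [-0.18  0.85  1.52  0.    0.77  1.28]
```

View pics/side8.png

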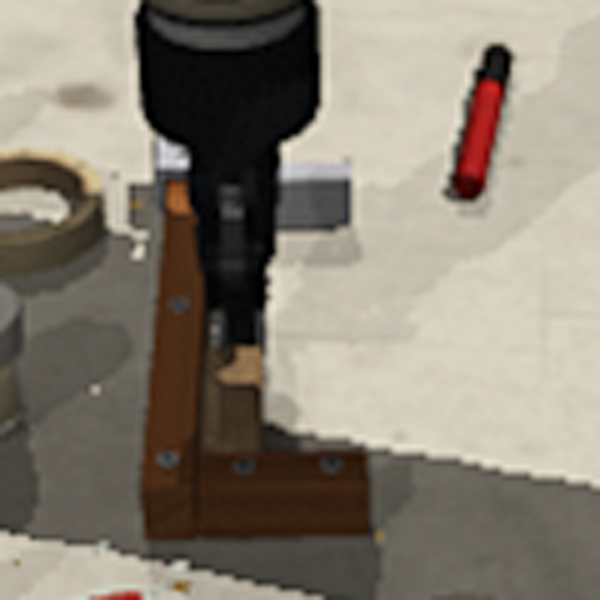

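Emit:
play_rows([
  [0,0,-0.002,0,0,0],
  [0,0,-0.004,0,0,0],
  [0,0,-0.006,0,0,0],
  [0,0,-0.007,0,0,0],
  [0,0,-0.008,0,0,0],
])

```text
t: 9.35
tcp_pos: [0.6413, 0.0021, 0.0063]
tool_rot: [0.038, -0.706, 0.706, -0.038]
force: [0.4, -1.3, -0.7]
finger_gap: 0.001
```

Run:
```python
from h import *
st()
for n,(a,b,c,d) in {'side':(140,260,180,300)}.items():
    cv2.imwrite(f'pics/{n}9.png',cv2.resize(snapshot(n)[a:b,c:d,::-1],None,fx=5,fy=5,interpolation=cv2.INTER_CUBIC))
```

```text
t 9.35 jig [-16.6 -87. ] z 6.3 F [ 0.4 -1.3 -0.7] gap 0.0 q [-0.17  0.85  1.52  0.    0.77  1.29]
```

View pics/side9.png

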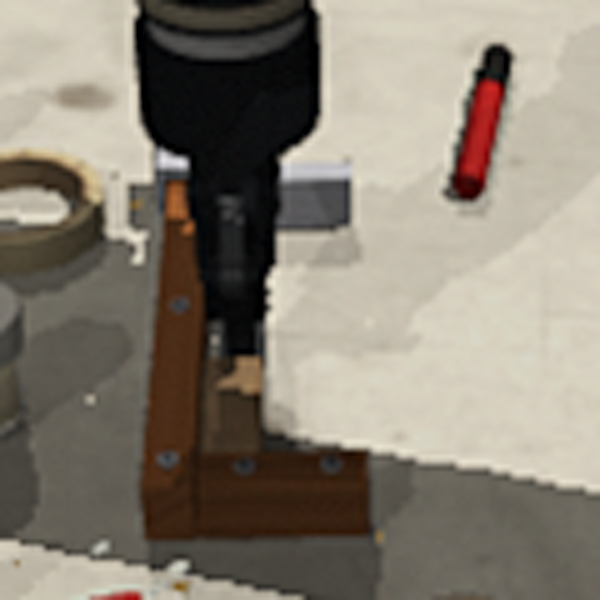

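Emit:
play_rows([
  [0,0,-0.001,0,0,0],
  [0,0,-0.002,0,0,0],
  [0,0,-0.003,0,0,0],
  [0,0,-0.003,0,0,0],
])

```text
t: 9.8
tcp_pos: [0.6409, 0.0051, 0.0063]
tool_rot: [-0.038, 0.706, -0.706, 0.038]
force: [-0.1, -0.6, 0.8]
finger_gap: -0.0
```

Run:
```python
from h import *
st()
```

```text
t 9.8 jig [-16.6 -84. ] z 6.3 F [-0.1 -0.6  0.8] gap -0.0 q [-0.17  0.85  1.52  0.    0.77  1.3 ]
```

Emit:
play_rows([
  [0,0,-0.001,0,0,0],
  [0,0,-0.002,0,0,0],
  [0,0,-0.002,0,0,0],
])

```text
t: 10.1
tcp_pos: [0.641, 0.0063, 0.0064]
tool_rot: [0.038, -0.706, 0.706, -0.038]
force: [0.5, -3.9, -0.3]
finger_gap: 0.005
```

Run:
```python
from h import *
st()
for n,(a,b,c,d) in {'side':(140,260,180,300)}.items():
    cv2.imwrite(f'pics/{n}10.png',cv2.resize(snapshot(n)[a:b,c:d,::-1],None,fx=5,fy=5,interpolation=cv2.INTER_CUBIC))
```

```text
t 10.1 jig [-16.4 -82.9] z 6.4 F [ 0.5 -3.9 -0.3] gap 0.0 q [-0.16  0.85  1.52 -0.    0.77  1.3 ]
```

View pics/side10.png

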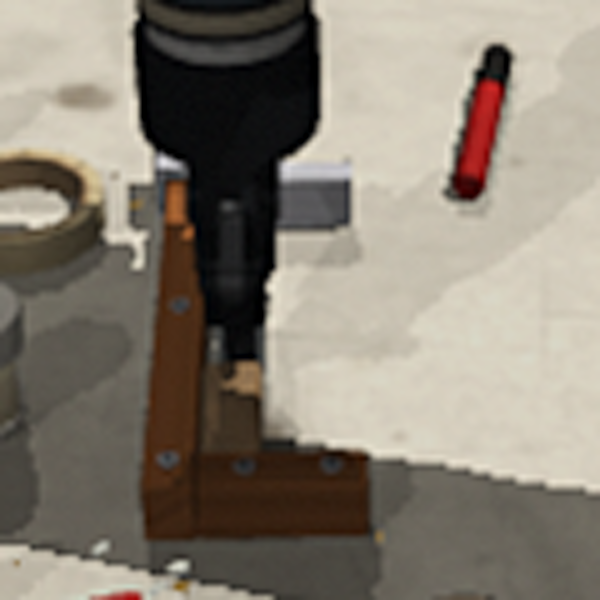

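Emit:
play_rows([
  [0,0,0.004,0,0,0],
  [0.002,0,0.01,0,0,0],
  [0.015,0,0.01,0,0,0],
  [0.032,0,0.01,0,0,0],
  [0.042,0,0.006,0,0,0],
  [0.045,0,-0.008,0,0,0],
  [0.045,0,-0.026,0,0,0],
  [0.045,0,-0.038,0,0,0],
  [0.042,0,-0.044,0,0,0],
  [0.034,0,-0.045,0,0,0],
  [0.027,0,-0.045,0,0,0],
  [0.024,0,-0.045,0,0,0],
])

```text
t: 11.35
tcp_pos: [0.6141, 0.0489, 0.0065]
tool_rot: [0.037, -0.706, 0.706, -0.039]
force: [-0.6, 0.1, -0.9]
finger_gap: 0.002
```

Run:
```python
from h import *
st()
for n,(a,b,c,d) in {'side':(140,260,180,300)}.items():
    cv2.imwrite(f'pics/{n}11.png',cv2.resize(snapshot(n)[a:b,c:d,::-1],None,fx=5,fy=5,interpolation=cv2.INTER_CUBIC))
```

```text
t 11.35 jig [-38.5 -37.6] z 6.5 F [-0.6  0.1 -0.9] gap 0.0 q [-0.1   0.83  1.59 -0.    0.72  1.36]
```

View pics/side11.png

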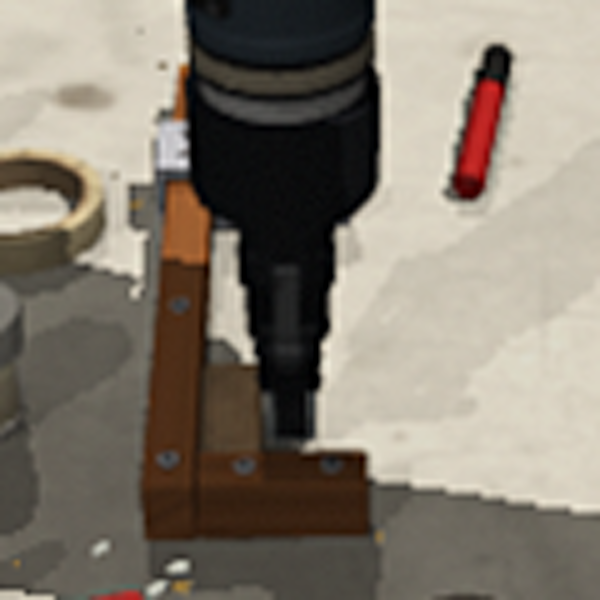

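Emit:
play_rows([
  [-0.001,0,0,0,0,0],
  [-0.002,0,0,0,0,0],
  [-0.003,0,0,0,0,0],
  [-0.003,0,0,0,0,0],
])

```text
t: 11.8
tcp_pos: [0.615, 0.0493, 0.0063]
tool_rot: [-0.038, 0.706, -0.706, 0.038]
force: [-0.3, 0.4, -0.1]
finger_gap: 0.003
```

Run:
```python
from h import *
st()
```

```text
t 11.8 jig [-37.6 -37.3] z 6.3 F [-0.3  0.4 -0.1] gap 0.0 q [-0.1   0.83  1.59  0.    0.72  1.36]
```

Emit:
play_rows([
  [-0.001,0,0,0,0,0],
  [-0.002,0,0,0,0,0],
  [-0.002,0,0,0,0,0],
])

```text
t: 12.1
tcp_pos: [0.6157, 0.0495, 0.0062]
tool_rot: [0.039, -0.706, 0.706, -0.037]
force: [-4.0, -1.5, 2.8]
finger_gap: 0.002
```

Run:
```python
from h import *
st()
```

```text
t 12.1 jig [-36.9 -37.1] z 6.2 F [-4.  -1.5  2.8] gap 0.0 q [-0.1   0.83  1.59 -0.    0.73  1.36]
```

Emit:
play_rows([
  [0.004,0,0,0,0,0],
  [0.016,0,0,0,0,0],
  [0.03,-0.01,0.004,0,0,0],
  [0.042,-0.03,0.015,0,0,0],
  [0.046,-0.05,0.037,0,0,0],
  [0.046,-0.065,0.067,0,0,0],
  [0.042,-0.07,0.1,0,0,0],
  [0.034,-0.07,0.135,0,0,0],
  [0.022,-0.07,0.168,0,0,0],
  [0.01,-0.07,0.192,0,0,0],
  [0,-0.07,0.206,0,0,0],
  [-0.003,-0.07,0.211,0,0,0],
])

```text
t: 13.3
tcp_pos: [0.6446, -0.162, 0.0766]
tool_rot: [0.036, -0.706, 0.707, -0.039]
force: [-0.3, -0.1, -0.2]
finger_gap: -0.003
```

Run:
```python
from h import *
st()
print([np.round(v,4) for v in plan(-.033,-.248,.006,RT(-1))])
for n,(a,b,c,d) in {'side':(140,260,180,300)}.items():
    cv2.imwrite(f'pics/{n}12.png',cv2.resize(snapshot(n)[a:b,c:d,::-1],None,fx=5,fy=5,interpolation=cv2.INTER_CUBIC))
```

```text
t 13.3 jig [ -31.  -250.5] z 76.6 F [-0.3 -0.1 -0.2] gap -0.0 q [-0.41  0.77  1.44  0.    0.93  1.05]
[array([ 0.0023,  0.0706, -0.0026]), array([-0.0018, -0.002 , -0.0035])]
```

View pics/side12.png

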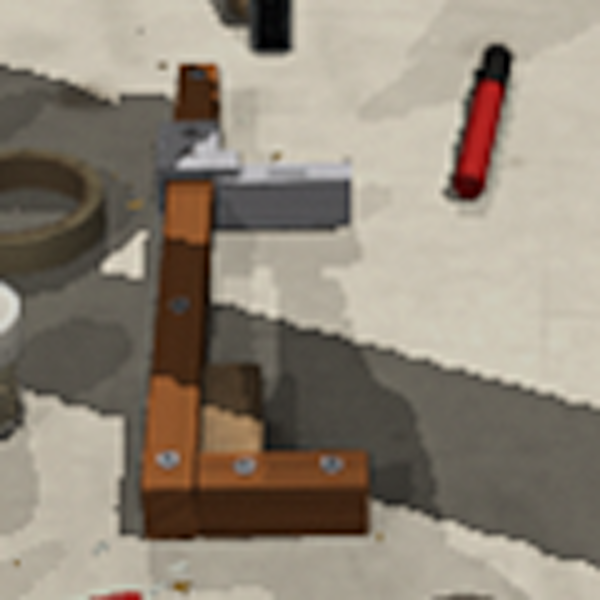

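Emit:
play_rows([
  [0.001,0.015,-0.001,0,-0.001,0],
  [0.002,0.035,-0.001,0,-0.001,0],
  [0.002,0.055,-0.001,0,-0.001,0],
  [0.002,0.066,-0.001,0,-0.001,0],
  [0.002,0.0695,-0.001,0,-0.001,0],
  [0.002,0.0695,-0.001,0,-0.001,0],
])

```text
t: 13.95
tcp_pos: [0.64, -0.1582, 0.0061]
tool_rot: [-0.039, 0.706, -0.706, 0.038]
force: [0.8, 0.0, -0.2]
finger_gap: 0.001
```

Run:
```python
from h import *
st()
for n,(a,b,c,d) in {'side':(140,260,180,300)}.items():
    cv2.imwrite(f'pics/{n}13.png',cv2.resize(snapshot(n)[a:b,c:d,::-1],None,fx=5,fy=5,interpolation=cv2.INTER_CUBIC))
```

```text
t 13.95 jig [ -35.2 -246.2] z 6.1 F [ 0.8  0.  -0.2] gap 0.0 q [-0.41  0.86  1.47  0.    0.81  1.05]
```

View pics/side13.png

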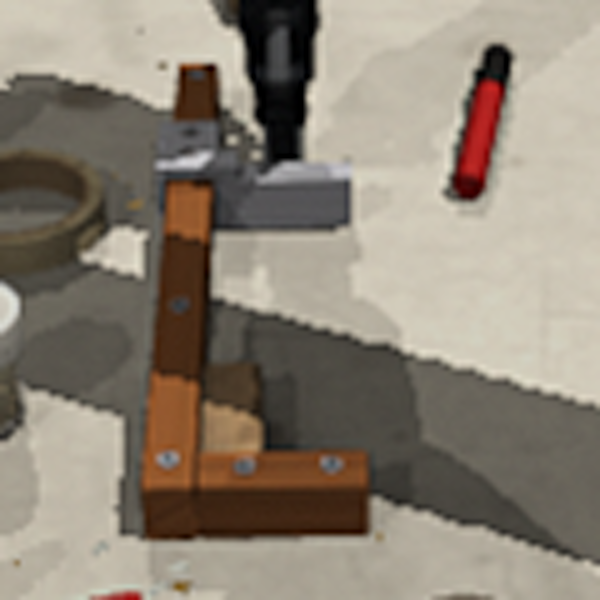

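Emit:
play_rows([
  [0,0,-0.004,0,0,0],
  [0,0,-0.01,0,0,0],
  [0,0,-0.016,0,0,0],
  [0,0,-0.023,0,0,0],
  [0,0,-0.031,0,0,0],
  [0,0,-0.039,0,0,0],
  [0,0,-0.047,0,0,0],
  [0,0,-0.055,0,0,0],
  [0,0,-0.063,0,0,0],
  [0,0,-0.071,0,0,0],
  [0,0,-0.077,0,0,0],
  [0,0,-0.08,0,0,0],
])

```text
t: 15.2
tcp_pos: [0.6321, -0.0786, 0.0068]
tool_rot: [-0.039, 0.706, -0.706, 0.039]
force: [1.0, -2.0, 2.0]
finger_gap: -0.005
```

Run:
```python
from h import *
st()
for n,(a,b,c,d) in {'side':(140,260,180,300)}.items():
    cv2.imwrite(f'pics/{n}14.png',cv2.resize(snapshot(n)[a:b,c:d,::-1],None,fx=5,fy=5,interpolation=cv2.INTER_CUBIC))
```

```text
t 15.2 jig [ -34.5 -166.2] z 6.8 F [ 1. -2.  2.] gap -0.0 q [-0.3   0.84  1.54  0.    0.76  1.16]
```

View pics/side14.png

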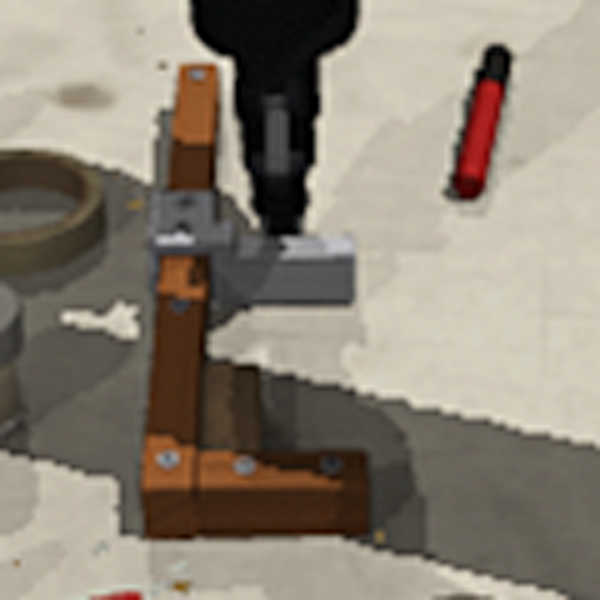

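Working well; 67 mm to the estimated contact at y = -99. Push 60.

Emit:
play_rows([
  [0,0,-0.004,0,0,0],
  [0,0,-0.01,0,0,0],
  [0,0,-0.017,0,0,0],
  [0,0,-0.024,0,0,0],
  [0,0,-0.031,0,0,0],
  [0,0,-0.038,0,0,0],
  [0,0,-0.045,0,0,0],
  [0,0,-0.051,0,0,0],
  [0,0,-0.055,0,0,0],
  [0,0,-0.058,0,0,0],
  [0,0,-0.06,0,0,0],
  [0,0,-0.06,0,0,0],
])

```text
t: 16.45
tcp_pos: [0.6248, -0.0193, 0.0068]
tool_rot: [-0.039, 0.706, -0.706, 0.038]
force: [0.2, -0.0, 0.9]
finger_gap: -0.002
```

Run:
```python
from h import *
st()
for n,(a,b,c,d) in {'side':(140,260,180,300)}.items():
    cv2.imwrite(f'pics/{n}15.png',cv2.resize(snapshot(n)[a:b,c:d,::-1],None,fx=5,fy=5,interpolation=cv2.INTER_CUBIC))
```

```text
t 16.45 jig [ -35.3 -106.6] z 6.8 F [ 0.2 -0.   0.9] gap -0.0 q [-0.21  0.83  1.57  0.    0.74  1.25]
```

View pics/side15.png

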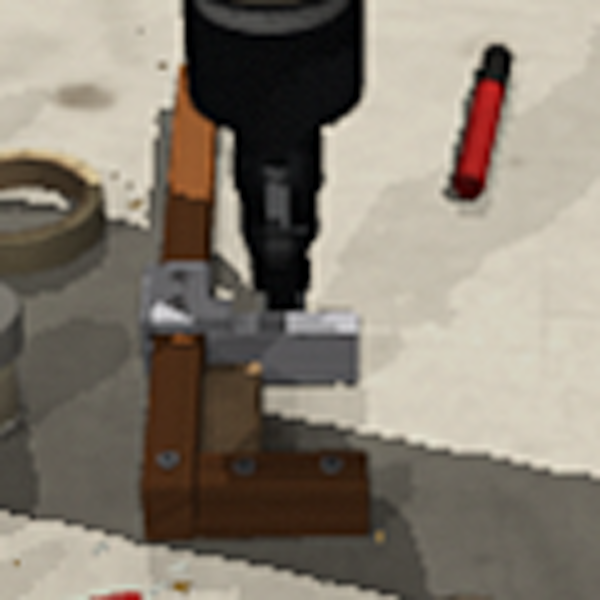

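Emit:
play_rows([
  [0,0,-0.0015,0,0,0],
  [0,0,-0.003,0,0,0],
  [0,0,-0.0045,0,0,0],
  [0,0,-0.006,0,0,0],
  [0,0,-0.0065,0,0,0],
  [0,0,-0.0065,0,0,0],
])

```text
t: 17.1
tcp_pos: [0.6243, -0.0131, 0.0067]
tool_rot: [-0.039, 0.706, -0.706, 0.038]
force: [0.0, -1.3, 0.4]
finger_gap: -0.002
```

Run:
```python
from h import *
st()
```

```text
t 17.1 jig [ -35.1 -100.3] z 6.7 F [ 0.  -1.3  0.4] gap -0.0 q [-0.2   0.83  1.57  0.    0.74  1.26]
```

Emit:
play_rows([
  [0,0,-0.0007,0,0,0],
  [0,0,-0.0014,0,0,0],
  [0,0,-0.002,0,0,0],
  [0,0,-0.0025,0,0,0],
  [0,0,-0.0025,0,0,0],
])

```text
t: 17.6
tcp_pos: [0.6243, -0.0118, 0.0067]
tool_rot: [0.039, -0.706, 0.706, -0.039]
force: [-1.9, -5.7, -0.2]
finger_gap: 0.0
```

Run:
```python
from h import *
st()
for n,(a,b,c,d) in {'side':(140,260,180,300)}.items():
    cv2.imwrite(f'pics/{n}16.png',cv2.resize(snapshot(n)[a:b,c:d,::-1],None,fx=5,fy=5,interpolation=cv2.INTER_CUBIC))
```

```text
t 17.6 jig [-34.9 -99. ] z 6.7 F [-1.9 -5.7 -0.2] gap 0.0 q [-0.2   0.83  1.57 -0.    0.74  1.27]
```

View pics/side16.png

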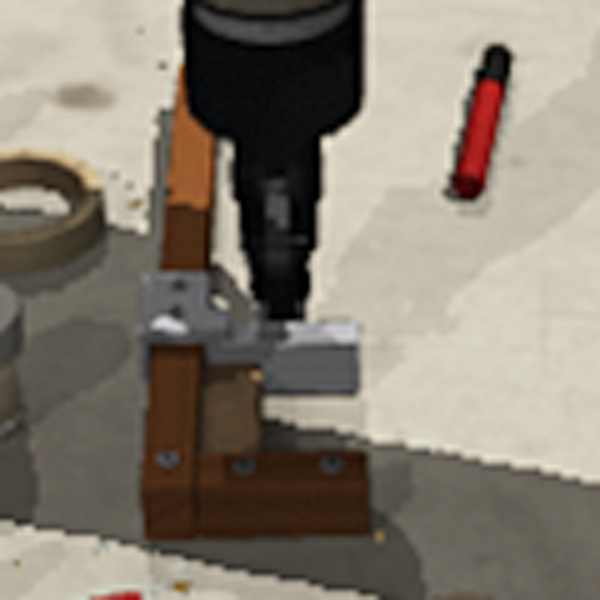

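Emit:
play_rows([
  [0,0,-0.0005,0,0,0],
  [0,0,-0.001,0,0,0],
  [0,0,-0.001,0,0,0],
])

```text
t: 17.95
tcp_pos: [0.6243, -0.0117, 0.0067]
tool_rot: [0.039, -0.705, 0.707, -0.039]
force: [-2.1, -8.4, -0.9]
finger_gap: 0.003
```

Run:
```python
from h import *
st()
```

```text
t 17.95 jig [-35.  -98.9] z 6.7 F [-2.1 -8.4 -0.9] gap 0.0 q [-0.2   0.83  1.57 -0.    0.74  1.27]
```

Solid contact. Back off along -y, then lift and retreat.

Emit:
play_rows([
  [0,0,0.004,0,0,0],
  [0,0,0.012,0,0,0],
  [0,0,0.022,0,0,0],
  [0,-0.01,0.028,0,0,0],
  [0,-0.03,0.032,0,0,0],
  [0,-0.06,0.035,0,0,0],
  [0.02,-0.095,0.05,0,0,0],
  [0.045,-0.12,0.08,0,0,0],
  [0.075,-0.135,0.11,0,0,0],
  [0.105,-0.15,0.14,0,0,0],
  [0.135,-0.16,0.17,0,0,0],
  [0.16,-0.165,0.2,0,0,0],
])

```text
t: 19.15
tcp_pos: [0.486, -0.2277, 0.1739]
tool_rot: [0.038, -0.706, 0.707, -0.039]
force: [0.4, -0.3, 0.2]
finger_gap: -0.002
```

Emit:
play_rows([
  [0.025,0,0.03,0,0,0],
  [0.05,0,0.065,0,0,0],
  [0.07,0,0.1,0,0,0],
  [0.085,0,0.135,0,0,0],
  [0.09,0,0.17,0,0,0],
  [0.09,0,0.2,0,0,0],
  [0.09,0,0.22,0,0,0],
  [0.09,0,0.23,0,0,0],
  [0.09,0,0.23,0,0,0],
])

```text
t: 20.05
tcp_pos: [0.4224, -0.4658, 0.1722]
tool_rot: [0.038, -0.706, 0.706, -0.038]
force: [0.0, 0.4, -0.6]
finger_gap: 0.0
```

Run:
```python
from h import *
st()
for n,(a,b,c,d) in {'side':(140,260,180,300),'top':(130,250,200,350)}.items():
    im=snapshot(n)[:,:,::-1];cv2.imwrite(f'pics/{n}17f.png',im)
    cv2.imwrite(f'pics/{n}17.png',cv2.resize(im[a:b,c:d],None,fx=5,fy=5,interpolation=cv2.INTER_CUBIC))
```

```text
t 20.05 jig [-284.6 -528.6] z 172.2 F [ 0.   0.4 -0.6] gap 0.0 q [-1.01  0.6   1.48  0.    1.06  0.45]
```

View pics/side17.png

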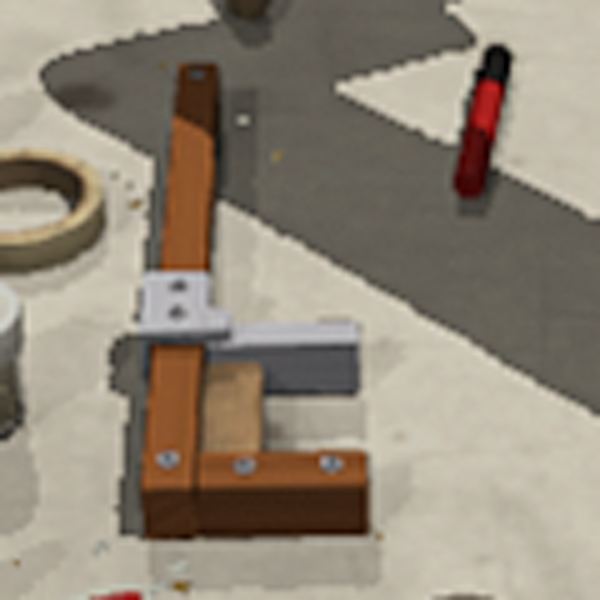

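View pics/top17.png

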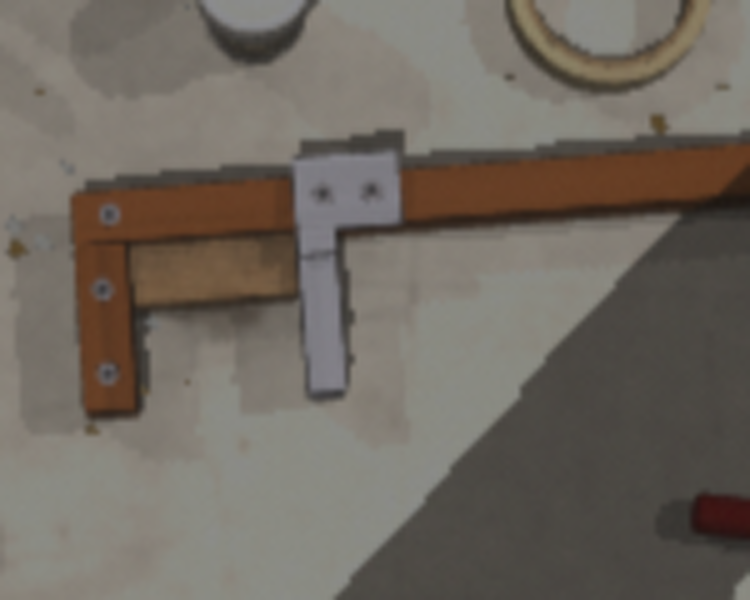

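View pics/top17f.png

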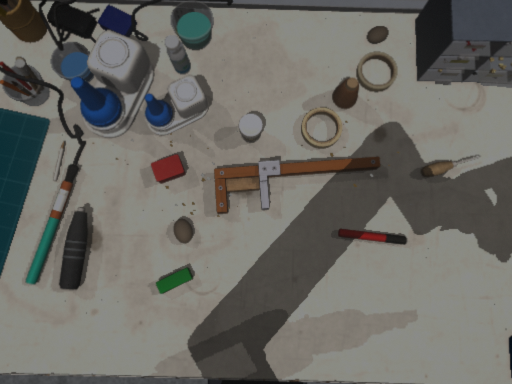

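The top view shows the block flush in the corner with the stop closed against its end. The jar, tape, tin, pebble, pen and green block are at the same pixels as at the start.

```bash
python3 -c "
from station import *
print(sign_off())"
```

```text
the job is handed in; nothing more can be done
None
```

The beech block is seated in the jig corner, the sliding stop is closed against its other end, and the job is handed in at about 20 s of the 45 s allowed.

**What I did:** I pushed the block flat against the long fence with two spread fingertips. I then shut the fingers and pushed its end along the fence to the end stop. After re-pressing it against the fence, I pushed the sliding stop up from behind until it closed on the block, then backed away.

**Final checks:**
- **Contact forces:** the pushes against the fence and end stop ended on firm contact at about 4 N. The push on the sliding stop ended at about 8 N.
- **Sliding stop position:** the fingers stalled at jig y = -98.9 mm, exactly where contact with the seated block was expected.
- **Pictures:** the last side and top views show no visible gap at the fence, the end stop or the sliding stop. The surrounding things look unmoved, and the arm is clear of everything.

**One disagreement:** the jig position I first measured from the pictures was about 1.4 mm off from where the block met the fence. That is within the calibration tolerance, and I corrected for it.

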